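Lock the plate warmer's connection box and switch the warmer on

ROBOT

A 7-joint arm with a two-finger parallel gripper is mounted at the origin on the work surface. World frame = base frame: x ahead of the robot, y to its left, z up, the work surface at z = 0. Lengths are in mm, angles in rad, forces in N, time in s.
With the tool pointing down it reaches from about 400 to 900 mm from the base axis. Payload 5.6 kg.
Tool frame: the origin (TCP) lies at the very end of the fingers, on their centre line; the grasp point (between the pads) lies arm.grip_point_offset behind it (arm.grip_point_offset is the distance from the TCP to the grasp point, in mm); z points along the fingers, y is the line along which they close (so a half turn about z gives the same grasp; the last joint's range is limited). The gripper opens to 92 mm and grips with 3 to 60 N. Pads are 20 mm wide; open, the fingers measure 128 mm over their backs; the gripper's body (75 mm by 189 mm) begins 69 mm behind the grasp point.
Start: joints at [-1.286, 0.468, -0.012, 1.603, 0.006, 1.071, -0.056], TCP at [209.316, 615.383, 214.592] pointing down, gripper open.
Joint ranges: [-2.53, 2.53], [-0.31, 2.02], [-1.57, 1.55], [0.28, 2.44], [-1.29, 4.43], [0.15, 1.84], [-2.92, 2.92]. Speed limits (rad/s): [2.57, 2.57, 3.14, 3.14, 3.14, 3.14, 3.14].

INTERFACE

Orientations are given as a unit quaternion [w, x, y, z].
In Python, from plant import arm gives the robot as it stands.
- The arm moves only by the tool drive_tool, never from a script. Its argument "increments" is a list of rows, each an object of numbers: "tx", "ty", "tz": the shift along the tool's x, y, z each as a share of 30 cm, from -1 to 1; "yaw": the turn about the tool's z as a share of pi rad, from -1 to 1; "claw": the finger opening in mm, from 0 to 91.9. A call has 1 to 8 rows; each row shifts and turns the commanded pose from where the row before left it, along the tool's axes as they then stand; what a row does not reach is not made up. A row lasts 1/8 s, in which the tool goes at most 62.5 mm and 10.7 degrees, less where a joint would pass 70% of its speed; a pose out of reach is approached as far as the arm can. A call with a number of a shift or a turn outside -1 to 1 is refused whole. A call with a gripper value outside its range is refused whole. The fingers move at their own pace and stop on an object; "squeeze" is the grip in N (left out, the last holds). Time passes only in rows, so rows that do not move let the fingers close. It gives the time, the measured TCP pose, the force, the opening and the grip force at its end, in the units of the state.
- arm.observe(): the state, without advancing time (a new reading comes with each control period).
- arm.camera(name): name is "scene" or "top" or "wrist"; returns the picture (420x560x3 uint8, blue, green, red); there is no depth.
- arm.camera_info(name): a dict with "mtx" (3x3 intrinsics, pixels), "extrinsics" (4x4, takes a point from camera to world coordinates). Camera axes: x right, y down, z forward; pixel columns grow to the right and rows downward; lengths in mm; the calibration is good to about 2 mm. A picture is of the moment at which its call begins: read the wrist's pose just before it. camera_info takes no time and is no camera call; for the wrist camera it gives the pose at the moment of the call.
- arm.sign_off(): hands the job in; it is judged then, once.
Trained networks look in the newest picture that a camera, given by its name, has taken for a name from the list of things; names that differ only in an ending like _2 or _b are one class to them, and where a whole thing is asked for, a point or a joint stands for the part that bears it (a point fixed in the world has none). Each returns a list of dicts, best first, with "p" (0 to 1); they miss things now and then, are a little off and sometimes report something else, mostly with a low value. They report only what shows in the picture. A call takes as long as a camera call.
- arm.spot_in(thing, camera): "bbox" ([centre column, centre row, width, height] in pixels, round what is visible of it).
- arm.masks_of(thing, camera): "mask" (420x560 bool, what is visible of it) and "bbox" ([centre column, centre row, width, height] in pixels, round what is visible of it).
- arm.mark_of(thing, camera): "uv" ([column, row] in pixels: a listed point, or the origin of a listed thing).
The state is a dict: "clock": time; "qpos": joint angles; "dq": joint speeds; "joint_torque": joint torques, N m; "tool_pos": TCP position; "eef_rot": TCP orientation; "force": force on the tool from outside, world axes, zero at the start; "moment": the same for the moment, N m; "gripper_width": opening from 0.0 (shut) to 1.0 (fully open); "gripper_force": force on a finger pad.
Only numpy, scipy, OpenCV 4.12 (cv2) and the standard library are available. Lean on these libraries where they do the work, as an engineer would, in place of code of your own. Each camera call takes 0.05 s, during which the arm holds its last target. There are 200 camera calls.

TASK

The grey connection box of the plate warmer stands open on the serving counter: shut its cover fully, take the orange T-shaped key from its wooden rest and, with the key's blade in the slotted brass lock, turn the lock a quarter turn clockwise until it stops. Only when the box is locked, press the green switch hidden under the front lip of the warmer's top fully home from below (the end of the key's crossbar reaches it well); finish with the key hung back in its rest as it was, let go of. Leave the crockery, bottle and chopstick rest where they stand.

Things in the scene. Friction and masses are not known exactly. Their poses are not given: they have to be found in the camera images.
- box: Fixed grey connection box, 170 x 170 mm, 70 mm high, open on top under its hinged white cover. Origin: centre of its underside on the table. x axis points from its front (nearest the robot) to the hinge side, z up. Stands either left or right of the key rest, turned up to 20 degrees.
- cover (a joint): Angle of the white cover of the box in rad: 0 = shut flat, up to 1.2 as it opens upward. It starts raised by 0.6 to 0.9, and the stiff hinge keeps it wherever it is left; a push of 1 to 2 N near the free edge, from above, shuts it.
- cover_hinge (a point): Centre of the cover's hinge line at the level of its upper face when shut (85 mm behind the box's centre, 76 mm above the table). Frame of the cover: x from the free edge to the hinge, y along the hinge, z out of the upper face. Cover 170 x 170 x 6 mm; a point at distance r from the hinge is at r cos(joint) towards the front and r sin(joint) up.
- cover_edge (a point): Point on the cover's upper face, 155 mm from the hinge line, 15 mm from the middle of the free edge: a good place to push down. The collar of the lock is 30 mm away from it.
- lock (a joint): Angle of the brass lock rotor in rad, growing clockwise seen from above: starts at 0 to 0.2 (slot about along the cover's x, at the red dot); 1.57 = hard stop, seated (slot across, at the green dot). Turns against about 0.06 N m of friction and stays where it is left.
- lock_slot (a point): Centre of the slot's floor in the brass rotor; x along the slot, z out of the cover's face. 100 mm from the hinge, 78.5 mm above the table when shut. The slot (black floor) is 7 mm wide, 8 deep, about 36 long, in a rotor 37 mm across inside a fixed dark collar of 50 mm outer and 40 mm inner diameter that stands 12 mm above the cover's face.
- key: Loose T-shaped key, 0.12 kg: orange crossbar 150 mm long (x), 12 wide (y), 14 high (z); from its middle hangs a steel shaft 10 mm thick ending in a flat blade 22 mm wide (x), 4 thick (y), 15 high. Origin: centre of the crossbar; z up, x along the bar (either way round is alike). Hangs at first in the rest, blade down, bar centre 82 mm above the table. Grip it across the bar's middle.
- key_tip (a point): Middle of the lower edge of the key's blade, 57 mm below the bar's centre.
- rest: Fixed dark wooden key rest in the middle before the robot, foot 130 x 60 x 6 mm. Two uprights 10 mm thick at x = +55 and -55 mm carry the crossbar in open notches, floor 75 mm above the table, cheeks 13 mm high, 17 to 19 mm apart at the floor, wider above. The key's shaft hangs free between them. Origin: centre of the underside; x along the bar, z up.
- warmer: Fixed steel plate warmer, its aluminium top 260 mm wide (y), 12 thick, upper face 157 mm above the table. Origin: on the table below the switch's axis; x from front to back, z up. Lip's front edge at x = -25 mm, front wall below it at x = +30, back at x = 175. A green dot on the top, 12 mm in front of the switch's axis, marks the switch. Turned up to 12 degrees, across the rest from the box.
- switch (a joint): Travel of the switch upward in m: 0 = off (fully down), 0.008 = hard stop, fully home, on. It latches: stays where it is pushed. Takes about 2 to 3 N.
- switch_face (a point): Centre of the round lower face of the green switch, 24 mm across, 127 mm above the table when off; under the lip, 25 mm in from its front edge, pressed straight upward. It sticks out 12 mm below its black housing (36 mm across, its underside 139 mm above the table); underside of the lip at 145 mm.
- plate: Dark stoneware plate, 150 mm across, 18 mm high, on the warmer's top. Bystander; origin under its centre.
- rice_bowl: Cream bowl, 116 mm across, 60 mm high. Bystander; origin under its centre.
- soup_bowl: Dark red bowl, 110 mm across, 65 mm high, beyond the key rest. Bystander; origin under its centre.
- dish: Small clay-coloured dish, 84 mm across, 20 mm high. Bystander; origin under its centre.
- tea_cup: Blue cup, 68 mm across, 70 mm high. Bystander; origin under its centre.
- sauce: Dark brown sauce bottle with a red cap, 52 mm across, 130 mm high. Bystander; origin under its centre.
- stick_rest: Black chopstick rest, 22 x 60 x 14 mm. Bystander; origin under its centre.

How it is judged:
By the outcome, as a careful person would: the job done as asked, in the order asked, and still so for the second after the job is handed in, with the robot touching nothing.
It also fails if it takes over 72 s, if anything falls off the work surface, if the arm or the gripper's body presses on something with over 40 N, if the wrist force passes 120 N, or if a joint passes its speed limit or range.

## Working session

There is one attempt and no reset: what is moved stays moved. The work goes in short steps, Python scripts to look and compute and a tool call to move; the robot and the scene stay as the last step left them, time stands still between calls to the robot, and variables do not carry over. Pictures are saved under pics/ and viewed, at most 10 in all, crops included, and the job is handed in when it is done.

Besides the shell and the picture viewer there is one more tool, called as a command line: name --argument value ..., lists and objects as JSON in quotes. drive_tool: Moves the arm, as the interface text tells. Its arguments: {"type":"object","properties":{"increments":{"type":"array","items":{"type":"object","properties":{"tx":{"type":"number","minimum":-1,"maximum":1},"ty":{"type":"number","minimum":-1,"maximum":1},"tz":{"type":"number","minimum":-1,"maximum":1},"yaw":{"type":"number","minimum":-1,"maximum":1},"claw":{"type":"number"}}}},"squeeze":{"type":"number"}},"required":["increments"]}

```bash
ls; mkdir -p pics
python3 - <<'E'
from plant import arm
import cv2
s=arm.observe();print({k:s[k] for k in('clock','tool_pos','eef_rot','gripper_width')},arm.grip_point_offset)
a=arm.camera('scene');b=arm.camera('top')
cv2.imwrite('pics/s.png',a);cv2.imwrite('pics/t.png',b)
for c in('scene','top'):
  print(arm.camera_info(c))
  for n in('lock_slot','cover_hinge','cover_edge','key','rest','warmer','switch_face','box','key_tip'):
    print(c,n,[(round(d['p'],2),[round(float(x)) for x in d['uv']]) for d in arm.mark_of(n,c)[:2]])
E
```

```text
pics
{'clock': 0.0, 'tool_pos': array([209.14387155, 614.84001818, 213.66008777]), 'eef_rot': array([-8.44860842e-05,  1.63202867e-01,  9.86592158e-01, -8.54344076e-04]), 'gripper_width': 1.002105318068539} 18.700000000000003
{'mtx': array([[459.19913411,   0.        , 285.35148939],
       [  0.        , 459.19913411, 213.97946544],
       [  0.        ,   0.        ,   1.        ]]), 'extrinsics': array([[ 2.21789273e-01,  7.72657737e-01, -5.94818914e-01,
         1.23636921e+03],
       [ 9.75082108e-01, -1.72651598e-01,  1.39306530e-01,
        -1.45000528e+02],
       [ 4.93983204e-03, -6.10893974e-01, -7.91697007e-01,
         1.00624102e+03],
       [ 0.00000000e+00,  0.00000000e+00,  0.00000000e+00,
         1.00000000e+00]])}
scene lock_slot [(0.56, [398, 196])]
scene cover_hinge [(0.81, [405, 232])]
scene cover_edge [(0.91, [390, 175])]
scene key [(0.74, [273, 195])]
scene rest [(0.93, [275, 213])]
scene warmer []
scene switch_face [(0.17, [144, 276])]
scene box [(0.61, [384, 224])]
scene key_tip [(0.89, [273, 205])]
{'mtx': array([[457.17637939,   0.        , 280.86825124],
       [  0.        , 457.17637939, 207.02367759],
       [  0.        ,   0.        ,   1.        ]]), 'extrinsics': array([[-2.96225179e-02, -9.77443117e-01,  2.09111118e-01,
         3.41125834e+02],
       [-9.99546728e-01,  3.00906959e-02, -9.42787097e-04,
         8.89206461e-01],
       [-5.37077832e-03, -2.09044262e-01, -9.77891431e-01,
         1.16056474e+03],
       [ 0.00000000e+00,  0.00000000e+00,  0.00000000e+00,
         1.00000000e+00]])}
top lock_slot [(0.64, [159, 200])]
top cover_hinge [(0.85, [168, 174])]
top cover_edge [(0.88, [152, 210])]
top key [(0.79, [282, 252])]
top rest [(0.67, [282, 255])]
top warmer [(0.81, [395, 198])]
top switch_face []
top box [(0.8, [172, 216]), (0.43, [282, 137])]
top key_tip [(0.82, [285, 249])]
```

View pics/s.png

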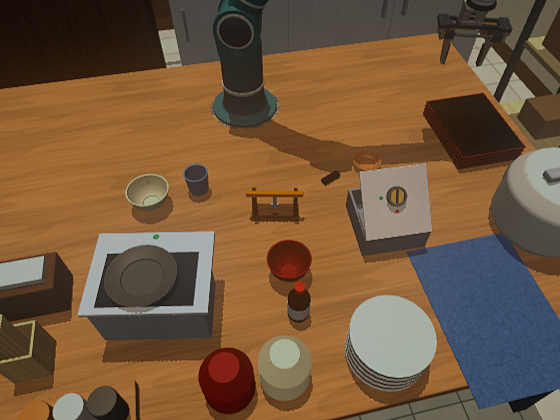

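View pics/t.png

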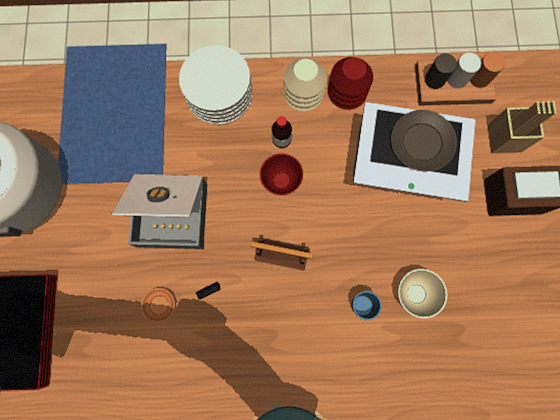

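Both views agree. The box is to the left (top ~(168,212)) with its cover raised, and the key in its rest is at (282,250). The warmer is to the right, with its green dot at top (411,186). Next I measure the poses.

```bash
cat > h.py <<'E'
from plant import arm
import numpy as np, cv2
from scipy.optimize import least_squares
def at(uv,z,cam,info=None):
    i=info or arm.camera_info(cam);E=i['extrinsics']
    d=E[:3,:3]@np.linalg.solve(i['mtx'],[uv[0],uv[1],1.]);o=E[:3,3]
    return o+d*(z-o[2])/d[2]
def proj(P,cam,info=None):
    i=info or arm.camera_info(cam);E=i['extrinsics']
    p=i['mtx']@(E[:3,:3].T@(np.asarray(P)-E[:3,3]));return p[:2]/p[2]
def mk(n,c):
    r=arm.mark_of(n,c);return (np.array(r[0]['uv']),r[0]['p']) if r else (None,0)
E
python3 - <<'E'
from h import *
np.set_printoptions(precision=1,suppress=True)
ims={c:arm.camera(c) for c in('scene','top')}
m={}
for c in ims:
  for n in('lock_slot','cover_hinge','cover_edge','box','key','rest','key_tip'):
    m[c,n],_=mk(n,c)
def pts(v):
  x,y,t,q=v; R=np.array([[np.cos(t),-np.sin(t)],[np.sin(t),np.cos(t)]])
  f=lambda r,h:np.r_[R@[85-r*np.cos(q)+h*np.sin(q)*-1*-1*0-h*np.sin(q)*-1,0]+[x,y],76+r*np.sin(q)+h*np.cos(q)]
  return {'box':np.array([x,y,0]),'cover_hinge':f(0,0),'cover_edge':f(155,0),'lock_slot':f(100,2.5)}
def res(v):
  P=pts(v);return np.concatenate([(proj(P[n],c)-m[c,n])*(.3 if n=='box' else 1) for c in ims for n in P])
s=least_squares(res,[590,260,0,.75],loss='soft_l1');print('box',s.x[:2],s.x[2:].round(3),res(s.x).reshape(-1,2).tolist() and res(s.x))
for c in ims:
  k=arm.masks_of('key',c)[0];mm=k['mask'].astype(np.uint8)
  # bar only: project mask at z=82, principal direction
  ys,xs=np.nonzero(mm);W=np.array([at((u,v),82,c)[:2] for u,v in zip(xs,ys)])
  r=cv2.minAreaRect(W.astype(np.float32));print(c,'keyrect',k['p'],r, 'mark',at(m[c,'key'],82,c),'tip',at(m[c,'key_tip'],25,c),'rest',at(m[c,'rest'],0,c))
  b=ims[c].astype(int);hsv=cv2.cvtColor(ims[c],cv2.COLOR_BGR2HSV)
  g=cv2.inRange(hsv,(45,100,50),(85,255,255));n,_,st,ce=cv2.connectedComponentsWithStats(g)
  for i in range(1,n):
    if st[i,4]>4: print('green',ce[i],st[i,4],at(ce[i],157,c))
  for w in arm.masks_of('warmer',c)[:1]:
    print('warm',w['p'],w['bbox'])
  o=cv2.inRange(hsv,(8,180,150),(22,255,255))
  n,_,st,ce=cv2.connectedComponentsWithStats(o)
  print('orange',[(ce[i],st[i]) for i in range(1,n) if st[i,4]>60 and abs(ce[i][0]-m[c,'key'][0])<40 and abs(ce[i][1]-m[c,'key'][1])<30])
cv2.imwrite('pics/z1.png',np.hstack([cv2.resize(ims['top'][150:270,100:220],None,fx=3,fy=3,interpolation=2),cv2.resize(ims['top'][80:220,345:485],(360,360),interpolation=2)]))
E
```

```text
Traceback (most recent call last):
TypeError: unsupported operand type(s) for -: 'float' and 'NoneType'
```

```bash
cat > m.py <<'E'
from h import *
np.set_printoptions(precision=1,suppress=True)
ims={c:arm.camera(c) for c in('scene','top')}
m={}
for c in ims:
  for n in('lock_slot','cover_hinge','cover_edge','box','key','rest','key_tip'):
    u,_=mk(n,c)
    if u is not None: m[c,n]=u
def pts(v):
  x,y,t,q=v; R=np.array([[np.cos(t),-np.sin(t)],[np.sin(t),np.cos(t)]])
  f=lambda r,h:np.r_[R@[85-r*np.cos(q)+h*np.sin(q),0]+[x,y],76+r*np.sin(q)+h*np.cos(q)]
  return {'box':np.array([x,y,0]),'cover_hinge':f(0,0),'cover_edge':f(155,0),'lock_slot':f(100,2.5)}
def res(v):
  P=pts(v);return np.concatenate([(proj(P[n],c)-m[c,n])*(.3 if n=='box' else 1) for c in ims for n in P if (c,n) in m])
s=least_squares(res,[590,260,0,.75],loss='soft_l1');print('box',s.x[:2],s.x[2:].round(3),res(s.x))
for c in ims:
  hsv=cv2.cvtColor(ims[c],cv2.COLOR_BGR2HSV)
  for n,z in(('key',82),('key_tip',25),('rest',0)):
    if (c,n) in m: print(c,n,m[c,n],at(m[c,n],z,c))
  for k in arm.masks_of('key',c)[:1]:
    ys,xs=np.nonzero(k['mask']);W=np.array([at((u,v),82,c)[:2] for u,v in zip(xs,ys)])
    print(c,'keyrect',k['p'],cv2.minAreaRect(W.astype(np.float32)))
  g=cv2.inRange(hsv,(45,100,50),(85,255,255));n,_,st,ce=cv2.connectedComponentsWithStats(g)
  for i in range(1,n):
    if st[i,4]>4: print('green',ce[i],st[i,4],at(ce[i],157,c))
  o=cv2.inRange(hsv,(5,150,120),(22,255,255))
  n,_,st,ce=cv2.connectedComponentsWithStats(o)
cv2.imwrite('pics/z1.png',np.hstack([cv2.resize(ims['top'][150:270,100:220],None,fx=3,fy=3,interpolation=2),cv2.resize(ims['top'][80:220,345:485],(360,360),interpolation=2)]))
E
python3 m.py
```

```text
box [573.8 282. ] [-0.1  0.8] [ 0.1  0.1 -1.4 -0.7  0.  -1.1 62.  15.7 -1.  -0.5 -0.3 -0.2  1.1  0.3
 -0.1 -0.1]
scene key [274.9 193.3] [468.9   6.   82. ]
scene key_tip [272.3 208. ] [471.3  -2.5  25. ]
scene rest [274.6 213.9] [473.6   3.1   0. ]
scene keyrect 0.97 ((482.5400390625, -0.17557525634765625), (148.02471923828125, 56.50465393066406), 75.71446990966797)
green [380.9 197.9] 8 [600.7 239.4 157. ]
green [155.4 236.3] 19 [ 596.5 -294.6  157. ]
top key [280.1 249.2] [469.8   4.7  82. ]
top key_tip [284.3 248.9] [477.1  -5.6  25. ]
top rest [279.9 255.5] [463.6   6.    0. ]
top keyrect 0.73 ((465.9465026855469, 3.37384033203125), (150.35716247558594, 19.015804290771484), 75.95439910888672)
green [410.9 185.9] 22 [ 595.5 -295.7  157. ]
```

View pics/z1.png

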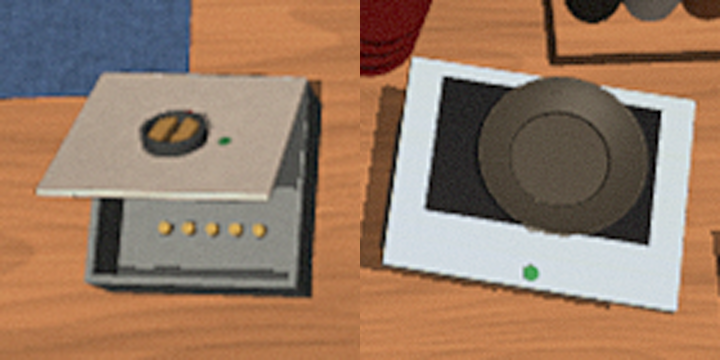

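Box crop: free cover edge runs top (112,213)–(189,216), and the hinge edge (135,174)–(203,177). Warmer crop: corners at top (354,182), (468,201), (365,102), (475,119). I fit yaws to these corners.

Run:
```python
from h import *
np.set_printoptions(precision=2,suppress=True)
W=[at(u,157,'top')[:2] for u in((353.9,182.3),(468.3,200.6),(365.2,102.2),(475.3,118.9))]
print(W,[np.linalg.norm(a-b) for a,b in((W[0],W[1]),(W[2],W[3]),(W[0],W[2]))])
for a,b in((W[0],W[1]),(W[2],W[3])):
  d=a-b;print('front-edge yaw',np.arctan2(-d[0],d[1]))
d=W[2]-W[0];print(np.arctan2(d[1],d[0]));d=W[3]-W[1];print(np.arctan2(d[1],d[0]))
c=[((112.3,213.3),170,85),((189.3,215.7),170,-85),((135,174.3),0,85),((202.7,176.7),0,-85)]
mm=[('scene',(398,196),100,2.5),('scene',(405,232),0,0),('scene',(390,175),155,0),('top',(159,200),100,2.5),('top',(168,174),0,0),('top',(152,210),155,0)]
def f(v,r,y,h=0):
  x0,y0,t,q=v;a=85-r*np.cos(q)+h*np.sin(q)
  return [x0+a*np.cos(t)-y*np.sin(t),y0+a*np.sin(t)+y*np.cos(t),76+r*np.sin(q)+h*np.cos(q)]
def res(v):
  return np.concatenate([proj(f(v,r,y),'top')-u for u,r,y in c]+[(proj(f(v,r,0,h),k)-u)*.7 for k,u,r,h in mm])
s=least_squares(res,[574,280,-.1,.8],loss='soft_l1')
print('box',s.x,res(s.x));v=s.x.copy();v[3]=0
print('edge open',f(s.x,155,0),'shut',f(v,155,0),'lock',f(v,100,0,2.5))
for u,xy in(((129.3,245),(-85,85)),((201,246.7),(-85,-85))): print('front corner',at(u,70,'top'),f(v,170,xy[1]))
i=arm.camera_info('wrist');print(i['extrinsics'])
```

```text
[array([ 607.97, -167.41]), array([ 557.52, -421.38]), array([ 802.25, -206.32]), array([ 752.13, -460.21])] [np.float64(258.9301529471156), np.float64(258.7852179539724), np.float64(198.14101589050725)]
front-edge yaw -0.19608539874109607
front-edge yaw -0.19491406082150314
-0.1976771962924673
-0.19694351377384792
box [577.52 279.51  -0.06   0.76] [-0.99  0.23  0.48  0.02 -0.84 -0.25  0.17 -0.8  -2.71 -0.61 -5.36  2.19
  1.25 -1.62 -0.46 -2.74  0.34  0.68  0.21  0.47]
edge open [np.float64(550.6143452129444), np.float64(281.0961171681199), np.float64(183.19418531615344)] shut [np.float64(507.6464516745576), np.float64(283.63498136104187), np.float64(76.0)] lock [np.float64(562.5506907952674), np.float64(280.39082868647193), np.float64(78.5)]
front corner [492.33 366.36  70.  ] [np.float64(497.686258775063), np.float64(369.37175618611246), np.float64(76.0)]
front corner [483.   194.09  70.  ] [np.float64(487.65887778093776), np.float64(199.66774435846395), np.float64(76.0)]
[[  0.32   0.91   0.24 140.65]
 [  0.95  -0.31  -0.08 638.5 ]
 [  0.     0.26  -0.97 385.8 ]
 [  0.     0.     0.     1.  ]]
```

```bash
cat >> h.py <<'E'
def go(p,az=None):
    """totals in tool shares: yaw first, then shift in the turned axes"""
    s=arm.observe();w,x,y,z=s['eef_rot'];ty=np.array([2*(x*y-w*z),1-2*(x*x+z*z)])
    a=np.arctan2(ty[1],ty[0]);d=0 if az is None else -((az-a+np.pi)%(2*np.pi)-np.pi)
    a2=a-d;Y=np.array([np.cos(a2),np.sin(a2)]);X=np.array([-Y[1],Y[0]])
    e=np.asarray(p)-s['tool_pos']
    print('now',s['tool_pos'].round(1),'az',round(a,4),'q7',s['qpos'][6].round(2),'t',round(s['clock'],2),'F',s['force'].round(1),'grip',s['gripper_width'],
      '\n yaw %.4f tx %.4f ty %.4f tz %.4f'%(d/np.pi,e[:2]@X/300,e[:2]@Y/300,-e[2]/300))
E
python3 -c "
from h import *
go([556,281,215],1.513)"
```

```text
now [209.3 615.4 214.6] az 1.2429 q7 -0.06 t 2.7 F [-0.2  0.3 -0.2] grip 1.0001936950676644 
 yaw -0.0860 tx -1.2181 ty -1.0460 tz -0.0014
```

drive_tool --increments '[{"yaw":-0.043,"claw":0},{"yaw":-0.043},{"tx":-0.1,"ty":-0.1},{"tx":-0.1,"ty":-0.1},{"tx":-0.1,"ty":-0.1},{"tx":-0.1,"ty":-0.1},{"tx":-0.1,"ty":-0.1},{"tx":-0.1,"ty":-0.1}]' --squeeze 20

```text
validation failed for argument at $.in...
```

drive_tool --increments '[{"tx":-0.12,"ty":-0.09},{"tx":-0.12,"ty":-0.09},{"tx":-0.12,"ty":-0.09},{"tx":-0.12,"ty":-0.09},{"tx":-0.13,"ty":-0.08},{}]'

```text
validation failed for argument at $.in...
```

```bash
python3 -c "
from h import *
go([556,281,200],1.513)"
```

```text
now [209.3 615.4 214.6] az 1.2429 q7 -0.06 t 2.7 F [-0.2  0.3 -0.2] grip 1.0001936950676644 
 yaw -0.0860 tx -1.2181 ty -1.0460 tz 0.0486
```

drive_tool --increments '[{"tx":0,"ty":0,"tz":0,"yaw":-0.043,"claw":0},{"tx":0,"ty":0,"tz":0,"yaw":-0.043,"claw":0}]' --squeeze 20

```text
clock: 2.95
tool_pos: [209.3, 615.4, 214.5]
eef_rot: [0.0, 0.027, 1.0, -0.0]
force: [-1.4, 1.2, -0.2]
gripper_width: 0.806
gripper_force: 0.0
```

drive_tool --increments '[{"tx":-0.1,"ty":-0.1,"tz":0,"yaw":0,"claw":0},{"tx":-0.1,"ty":-0.1,"tz":0,"yaw":0,"claw":0},{"tx":-0.1,"ty":-0.1,"tz":0,"yaw":0,"claw":0},{"tx":-0.1,"ty":-0.1,"tz":0,"yaw":0,"claw":0},{"tx":-0.1,"ty":-0.1,"tz":0,"yaw":0,"claw":0},{"tx":-0.1,"ty":-0.1,"tz":0,"yaw":0,"claw":0},{"tx":-0.1,"ty":-0.1,"tz":0,"yaw":0,"claw":0},{"tx":-0.1,"ty":-0.1,"tz":0,"yaw":0,"claw":0}]'

```text
clock: 3.95
tool_pos: [435.9, 360.9, 214.8]
eef_rot: [0.0, 0.029, 1.0, 0.0]
force: [0.8, 1.2, 1.3]
gripper_width: 0.002
gripper_force: 0.0
```

drive_tool --increments '[{"tx":-0.1,"ty":-0.06,"tz":0,"yaw":0,"claw":0},{"tx":-0.1,"ty":-0.06,"tz":0,"yaw":0,"claw":0},{"tx":-0.1,"ty":-0.06,"tz":0,"yaw":0,"claw":0},{"tx":-0.1,"ty":-0.06,"tz":0,"yaw":0,"claw":0},{"tx":0,"ty":0,"tz":0,"yaw":0,"claw":0}]'

```text
clock: 4.58
tool_pos: [553.0, 280.4, 214.5]
eef_rot: [0.001, 0.031, 1.0, -0.001]
force: [-0.9, 0.6, -0.3]
gripper_width: 0.008
gripper_force: 0.0
```

```bash
python3 -c "
from h import *
go([556,281,200],1.513)"
```

```text
now [553.  280.4 214.5] az 1.5081 q7 1.02 t 4.58 F [-0.9  0.6 -0.3] grip 0.007543188580395215 
 yaw -0.0016 tx -0.0099 ty 0.0026 tz 0.0483
```

drive_tool --increments '[{"tx":0,"ty":0,"tz":0.08,"yaw":0,"claw":0},{"tx":0.023,"ty":0,"tz":0.052,"yaw":0,"claw":0},{"tx":0.027,"ty":0,"tz":0.043,"yaw":0,"claw":0},{"tx":0.023,"ty":0,"tz":0.047,"yaw":0,"claw":0},{"tx":0.02,"ty":0,"tz":0.043,"yaw":0,"claw":0},{"tx":0.017,"ty":0,"tz":0.043,"yaw":0,"claw":0}]'

```text
clock: 5.32
tool_pos: [517.3, 285.3, 121.5]
eef_rot: [0.0, 0.029, 1.0, 0.0]
force: [-0.3, 0.1, 0.1]
gripper_width: 0.007
gripper_force: 0.4
```

drive_tool --increments '[{"tx":0.012,"ty":0,"tz":0.04,"yaw":0,"claw":0},{"tx":0.01,"ty":0,"tz":0.04,"yaw":0,"claw":0},{"tx":0.007,"ty":0,"tz":0.035,"yaw":0,"claw":0},{"tx":0.003,"ty":0,"tz":0.03,"yaw":0,"claw":0},{"tx":0,"ty":0,"tz":0.01,"yaw":0,"claw":0},{"tx":0,"ty":0,"tz":0.005,"yaw":0,"claw":0}]'

```text
clock: 6.08
tool_pos: [508.1, 285.3, 76.6]
eef_rot: [-0.0, 0.029, 1.0, -0.0]
force: [-8.9, -6.1, 29.4]
gripper_width: 0.004
gripper_force: 14.6
```

```bash
python3 -c "
from h import *
go([512,281,74],1.513)
cv2.imwrite('pics/c1.png',np.hstack([cv2.resize(arm.camera('scene')[130:260,330:460],(390,390)),cv2.resize(arm.camera('top')[150:270,100:220],(390,390))]))"
```

```text
now [508.1 285.3  76.6] az 1.5127 q7 0.99 t 6.08 F [-8.9 -6.1 29.4] grip 0.004265363237109764 
 yaw -0.0001 tx -0.0137 ty -0.0137 tz 0.0088
```

View pics/c1.png

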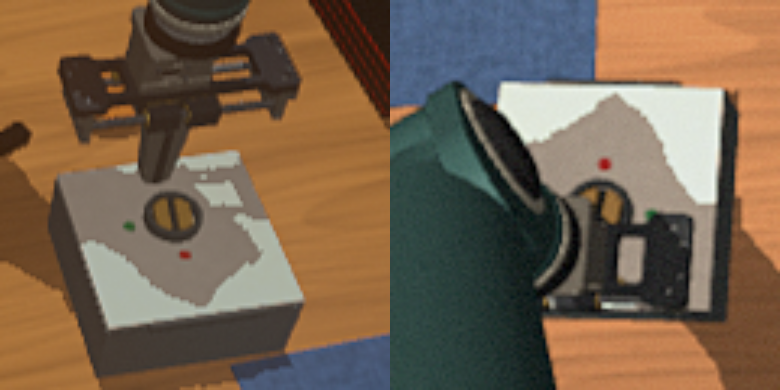

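The cover lies flat and the TCP is at 76.6 mm, so it is shut. The slot runs about along x and the red dot is on the hinge side. Next I lift and look with the wrist camera.

drive_tool --increments '[{"tx":0,"ty":0,"tz":-0.05,"yaw":0,"claw":0},{"tx":0.05,"ty":0,"tz":-0.13,"yaw":0,"claw":0},{"tx":0.05,"ty":0,"tz":-0.13,"yaw":0,"claw":0},{"tx":0,"ty":0,"tz":-0.13,"yaw":0,"claw":60},{"tx":0,"ty":0,"tz":0,"yaw":0,"claw":60},{"tx":0,"ty":0,"tz":0,"yaw":0,"claw":60}]'

```text
clock: 6.92
tool_pos: [477.9, 287.0, 205.7]
eef_rot: [-0.0, 0.029, 1.0, -0.0]
force: [0.1, 0.3, -0.2]
gripper_width: 0.309
gripper_force: 0.0
```

```bash
python3 -c "
from h import *
i=arm.camera_info('wrist');im=arm.camera('wrist');cv2.imwrite('pics/w1.png',im)
for n,z in(('lock_slot',78.5),('cover_hinge',76),('cover_edge',76)):
  for c in('wrist','top','scene'):
    if c!='wrist' and n=='lock_slot': arm.camera(c)
    u,p=mk(n,c)
    if u is not None: print(n,c,p,u,at(u,z,c,i if c=='wrist' else None).round(1))
go([467,3,215],-.245)"
```

```text
lock_slot wrist 0.84 [282.  270.1] [557.6 285.4  78.5]
lock_slot top 0.71 [164.1 215. ] [561.5 282.3  78.5]
lock_slot scene 0.53 [388.5 202.9] [562.4 288.5  78.5]
cover_hinge wrist 0.83 [278.5 347.5] [660.2 275.5  76. ]
cover_hinge top 0.78 [165.8 177.6] [655.9 281.   76. ]
cover_hinge scene 0.8 [402.  229.1] [647.6 292.6  76. ]
cover_edge wrist 0.72 [281.8 222.7] [503.6 288.2  76. ]
cover_edge top 0.62 [163.2 239.5] [502.3 283.6  76. ]
cover_edge scene 0.77 [378.7 189.2] [510.3 280.8  76. ]
now [478.2 287.3 206.1] az 1.5131 q7 0.94 t 7.53 F [-0.1 -0.3 -0.2] grip 0.6553984935295278 
 yaw 0.5596 tx -0.9286 ty 0.1936 tz -0.0297
```

View pics/w1.png

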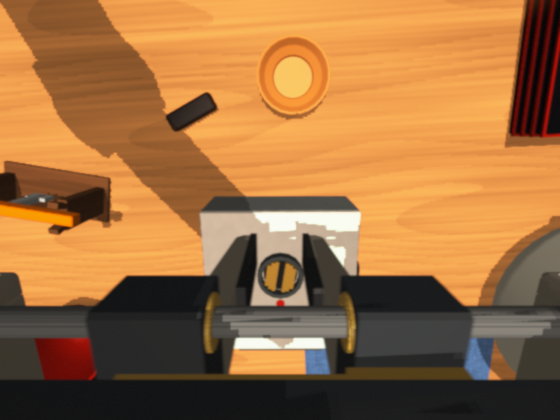

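The wrist view shows the shut cover. The collar centre is at about (280,273), the slot is near vertical in the image, and the red dot is at (281,304). I fit the brass rotor more closely.

```bash
python3 -c "
from h import *
i=arm.camera_info('wrist');im=arm.camera('wrist')
c=im[240:315,245:320];h=cv2.cvtColor(c,cv2.COLOR_BGR2HSV)
b=cv2.inRange(h,(10,90,60),(30,255,255));n,l,st,ce=cv2.connectedComponentsWithStats(b)
print([(ce[k]+[245,240],st[k,2:]) for k in range(1,n) if st[k,4]>30])
p=cv2.findNonZero(cv2.medianBlur(b,3));e,r=cv2.minEnclosingCircle(p);u=np.array(e)+[245,240];print('rotor',u,r,at(u,86.5,0,i))
for thr in(60,75,90):
  d=(c.max(2)<thr).astype(np.uint8);cs,_=cv2.findContours(d,cv2.RETR_EXTERNAL,cv2.CHAIN_APPROX_NONE)
  q=[k for k in cs if cv2.pointPolygonTest(cv2.convexHull(k),(35,33),False)>0]
  for k in q:
    (x,y),ax,a=cv2.fitEllipse(k);print('collar',thr,x+245,y+240,ax,at((x+245,y+240),88,0,i))
cv2.imwrite('pics/z2.png',cv2.resize(c,None,fx=8,fy=8,interpolation=2))
print(u)
"
```

```text
[(array([271.45382586, 275.19261214]), array([ 17,  32, 379], dtype=int32)), (array([287.82767624, 277.19582245]), array([ 17,  32, 383], dtype=int32))]
rotor [279.5 276. ] 18.33721923828125 [560.89283731 282.79724324  86.5       ]
collar 60 280.2999839782715 271.27379989624023 (4.020954608917236, 34.25450897216797) [554.57541392 284.01561012  88.        ]
collar 75 279.7314682006836 274.37891387939453 (42.49447250366211, 42.727054595947266) [558.19241306 283.19955126  88.        ]
collar 90 279.63450622558594 274.651798248291 (43.24522018432617, 43.58791732788086) [558.50839984 283.07728179  88.        ]
[279.5 276. ]
```

View pics/z2.png

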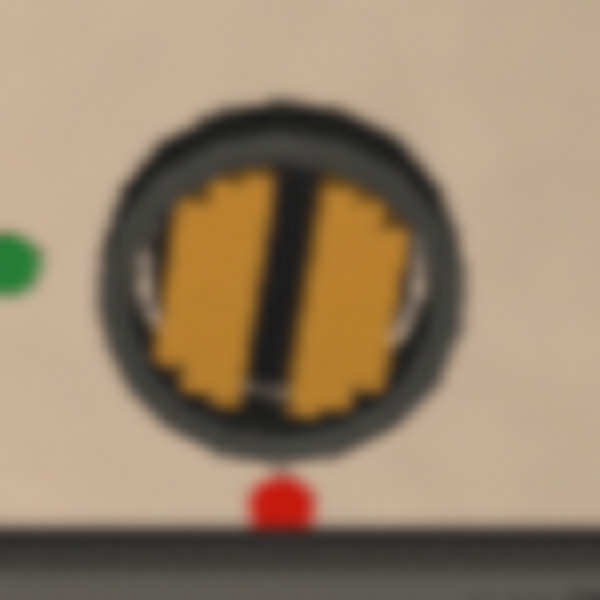

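The crop shows the slot running from (282.1,260.6) to (278.1,291.3), slightly clockwise of the red dot. I convert that to an angle, then go to the key.

```bash
python3 -c "
from h import *
i=arm.camera_info('wrist')
a=at((282.1,260.6),86.5,0,i);b=at((278.1,291.3),86.5,0,i);print(a,b,np.linalg.norm(a-b),'slot az',np.arctan2(*(b-a)[[1,0]]))
print('red',at((280.2,303.3),76,0,i),'green',at((246,273),76,0,i))
go([467,3,215],-.245)"
```

```text
[543.05029449 286.61562484  86.5       ] [579.33069972 280.22176796  86.5       ] 36.8395060964523 slot az -0.17444317277766294
red [601.14386336 281.32098341  76.        ] green [560.70004384 245.41331185  76.        ]
now [478.2 287.4 206.2] az 1.5132 q7 0.94 t 7.58 F [ 0.9 -0.8  0.1] grip 0.6545049500410484 
 yaw 0.5596 tx -0.9287 ty 0.1936 tz -0.0295
```

drive_tool --increments '[{"tx":0,"ty":-0.14,"tz":0,"yaw":0,"claw":60},{"tx":0,"ty":-0.14,"tz":0,"yaw":0,"claw":60},{"tx":0,"ty":-0.14,"tz":0,"yaw":0,"claw":60},{"tx":0,"ty":-0.14,"tz":0,"yaw":0,"claw":60},{"tx":0,"ty":-0.14,"tz":0,"yaw":0,"claw":60},{"tx":0,"ty":-0.14,"tz":0,"yaw":0,"claw":60},{"tx":0,"ty":-0.1,"tz":0,"yaw":0,"claw":60},{"tx":0,"ty":0,"tz":0,"yaw":0.056,"claw":60}]'

```text
clock: 8.57
tool_pos: [461.8, 3.2, 206.5]
eef_rot: [0.0, 0.121, 0.993, -0.0]
force: [-0.7, 0.6, 1.0]
gripper_width: 0.65
gripper_force: 0.0
```

drive_tool --increments '[{"tx":0,"ty":0,"tz":0,"yaw":0.056,"claw":60},{"tx":0,"ty":0,"tz":0,"yaw":0.056,"claw":60},{"tx":0,"ty":0,"tz":0,"yaw":0.056,"claw":60},{"tx":0,"ty":0,"tz":0,"yaw":0.056,"claw":60},{"tx":0,"ty":0,"tz":0,"yaw":0.056,"claw":60},{"tx":0,"ty":0,"tz":0,"yaw":0.056,"claw":60},{"tx":0,"ty":0,"tz":0,"yaw":0.056,"claw":60},{"tx":0,"ty":0,"tz":0,"yaw":0.056,"claw":60}]'

```text
clock: 9.57
tool_pos: [462.0, 5.8, 206.4]
eef_rot: [0.0, 0.733, 0.68, 0.0]
force: [-0.5, -0.2, 0.5]
gripper_width: 0.653
gripper_force: 0.0
```

drive_tool --increments '[{"tx":0,"ty":0,"tz":0,"yaw":0.056,"claw":60},{"tx":0,"ty":0,"tz":0,"yaw":0,"claw":60}]'

```text
clock: 9.82
tool_pos: [462.1, 5.9, 206.3]
eef_rot: [0.0, 0.788, 0.616, 0.0]
force: [0.2, -0.5, -0.6]
gripper_width: 0.654
gripper_force: 0.0
```

```bash
python3 -c "
from h import *
i=arm.camera_info('wrist');im=arm.camera('wrist');cv2.imwrite('pics/w2.png',im)
for n,z in(('key',82),('rest',0),('key_tip',25)):
    u,p=mk(n,'wrist')
    if u is not None: print(n,p,u,at(u,z,0,i).round(1))
for k in arm.masks_of('key','wrist')[:1]:
    ys,xs=np.nonzero(k['mask']);W=np.array([at((u,v),86,0,i)[:2] for u,v in zip(xs,ys)])
    print('keyrect',k['p'],k['bbox'],cv2.minAreaRect(W.astype(np.float32)))
go([467,3,150],-.245)"
```

```text
key 0.61 [286.8 203.1] [468.8   1.1  82. ]
rest 0.82 [284.1 186.3] [467.9   2.9   0. ]
keyrect 0.66 [287.2, 197.4, 12.0, 141.4] ((469.8458557128906, 2.409271240234375), (149.5654754638672, 12.877015113830566), 76.8154067993164)
now [462.    5.8 206.2] az -0.2446 q7 -0.24 t 10.07 F [ 0.5  1.3 -0.4] grip 0.6523093751411118 
 yaw 0.0001 tx -0.0050 ty 0.0184 tz 0.1874
```

View pics/w2.png

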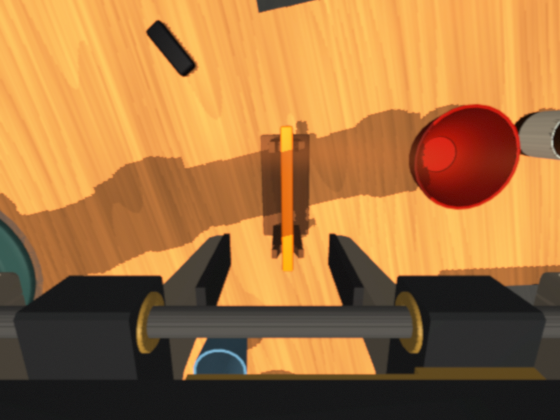

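The bar is upright at column 287 (rows 126–271), midway between the open fingers and well aligned. Key centre is about (469.5, 2.3). I grasp it.

```bash
python3 -c "
from h import *
go([469.3,2.5,63],-.237)"
```

```text
now [462.    5.8 206.2] az -0.2446 q7 -0.24 t 10.07 F [ 0.5  1.3 -0.4] grip 0.6523093751411118 
 yaw -0.0024 tx -0.0049 ty 0.0262 tz 0.4774
```

drive_tool --increments '[{"tx":-0.005,"ty":0.026,"tz":0,"yaw":-0.0024,"claw":60},{"tx":0,"ty":0,"tz":0.1,"yaw":0,"claw":60},{"tx":0,"ty":0,"tz":0.1,"yaw":0,"claw":60},{"tx":0,"ty":0,"tz":0.1,"yaw":0,"claw":60},{"tx":0,"ty":0,"tz":0.1,"yaw":0,"claw":60},{"tx":0,"ty":0,"tz":0.05,"yaw":0,"claw":60},{"tx":0,"ty":0,"tz":0.027,"yaw":0,"claw":60},{"tx":0,"ty":0,"tz":0,"yaw":0,"claw":40}]'

```text
clock: 11.08
tool_pos: [469.5, 2.3, 63.2]
eef_rot: [0.0, 0.786, 0.618, 0.0]
force: [0.7, 0.0, -0.1]
gripper_width: 0.567
gripper_force: 0.0
```

```bash
python3 -c "
from h import *
go([469.3,2.5,63],-.237)"
```

```text
now [469.5   2.3  63.2] az -0.2386 q7 -0.07 t 11.07 F [ 0.7  0.  -0.1] grip 0.567427753133095 
 yaw -0.0005 tx 0.0004 ty -0.0006 tz 0.0005
```

drive_tool --increments '[{"tx":0,"ty":0,"tz":0,"yaw":0,"claw":20},{"tx":0,"ty":0,"tz":0,"yaw":0,"claw":12},{"tx":0,"ty":0,"tz":0,"yaw":0,"claw":0},{"tx":0,"ty":0,"tz":0,"yaw":0,"claw":0},{"tx":0,"ty":0,"tz":0,"yaw":0,"claw":0}]' --squeeze 20

```text
clock: 11.7
tool_pos: [469.3, 2.5, 63.3]
eef_rot: [0.0, 0.786, 0.618, 0.0]
force: [-0.6, -0.5, 3.4]
gripper_width: 0.13
gripper_force: 20.0
```

```bash
python3 -c "
from h import *
go([469.3,2.5,63],-.237)"
```

```text
now [469.3   2.5  63.3] az -0.2384 q7 -0.07 t 11.7 F [-0.6 -0.5  3.4] grip 0.13027579931461175 
 yaw -0.0004 tx -0.0001 ty -0.0001 tz 0.0011
```

drive_tool --increments '[{"tx":0,"ty":0,"tz":0,"yaw":0,"claw":0},{"tx":0,"ty":0,"tz":-0.03,"yaw":0,"claw":0},{"tx":0,"ty":0,"tz":-0.07,"yaw":0,"claw":0},{"tx":0,"ty":0,"tz":-0.1,"yaw":0,"claw":0},{"tx":0,"ty":0,"tz":-0.12,"yaw":0,"claw":0},{"tx":0,"ty":0,"tz":-0.12,"yaw":0,"claw":0},{"tx":0,"ty":0,"tz":0,"yaw":-0.05,"claw":0},{"tx":0,"ty":0,"tz":0,"yaw":-0.05,"claw":0}]' --squeeze 60

```text
clock: 12.7
tool_pos: [469.2, 2.5, 195.9]
eef_rot: [0.0, 0.678, 0.735, 0.001]
force: [0.7, 0.6, -1.6]
gripper_width: 0.125
gripper_force: 60.0
```

drive_tool --increments '[{"tx":0,"ty":0,"tz":0,"yaw":-0.052,"claw":0},{"tx":0,"ty":0,"tz":0,"yaw":-0.052,"claw":0},{"tx":0,"ty":0,"tz":0,"yaw":-0.052,"claw":0},{"tx":0,"ty":0,"tz":0,"yaw":-0.052,"claw":0},{"tx":0,"ty":0,"tz":0,"yaw":-0.052,"claw":0},{"tx":0,"ty":0,"tz":0,"yaw":-0.052,"claw":0},{"tx":0,"ty":0,"tz":0,"yaw":-0.054,"claw":0},{"tx":0,"ty":0,"tz":0,"yaw":-0.054,"claw":0}]'

```text
clock: 13.7
tool_pos: [468.9, 2.3, 195.3]
eef_rot: [-0.0, 0.085, 0.996, -0.0]
force: [-0.0, 0.7, -0.9]
gripper_width: 0.124
gripper_force: 60.0
```

```bash
python3 -c "
from h import *
go([470,297,200],1.397)"
```

```text
now [468.9   2.3 195.3] az 1.4002 q7 1.38 t 13.7 F [-0.   0.7 -0.9] grip 0.12368790897515396 
 yaw 0.0010 tx 0.1662 ty 0.9683 tz -0.0158
```

drive_tool --increments '[{"tx":0.02,"ty":0.125,"tz":0,"yaw":0,"claw":0},{"tx":0.02,"ty":0.125,"tz":0,"yaw":0,"claw":0},{"tx":0.02,"ty":0.125,"tz":0,"yaw":0,"claw":0},{"tx":0.02,"ty":0.125,"tz":0,"yaw":0,"claw":0},{"tx":0.02,"ty":0.125,"tz":0,"yaw":0,"claw":0},{"tx":0.02,"ty":0.125,"tz":0,"yaw":0,"claw":0},{"tx":0.02,"ty":0.125,"tz":0,"yaw":0,"claw":0},{"tx":0.026,"ty":0.1,"tz":0,"yaw":0,"claw":0}]'

```text
clock: 14.7
tool_pos: [471.1, 300.4, 195.2]
eef_rot: [0.0, 0.088, 0.996, -0.0]
force: [0.4, -0.8, -1.6]
gripper_width: 0.125
gripper_force: 60.0
```

drive_tool --increments '[{"tx":0,"ty":0,"tz":0,"yaw":0,"claw":0},{"tx":0,"ty":0,"tz":0,"yaw":0,"claw":0}]'

```text
clock: 14.95
tool_pos: [471.3, 298.0, 195.0]
eef_rot: [-0.0, 0.088, 0.996, -0.001]
force: [0.2, -0.6, -0.9]
gripper_width: 0.122
gripper_force: 60.0
```

```bash
python3 -c "
from h import *
go([470,299,200],1.397)
i=arm.camera_info('wrist');im=arm.camera('wrist')
cv2.imwrite('pics/w3.png',cv2.resize(im[150:350,180:380],(600,600),interpolation=2));print(i['extrinsics'],i['mtx'])
h=cv2.cvtColor(im,cv2.COLOR_BGR2HSV)
b=cv2.inRange(h,(8,120,60),(30,255,255))
for r in range(100,310,10): 
  x=np.nonzero(b[r,255:310])[0]; print(r,x.min()+255 if len(x) else 0,x.max()+255 if len(x) else 0,len(x))
"
```

```text
now [471.3 298.  195. ] az 1.3943 q7 0.79 t 14.95 F [ 0.2 -0.6 -0.9] grip 0.1218626158736045 
 yaw -0.0009 tx 0.0049 ty 0.0025 tz -0.0168
[[ 1.75731898e-01  9.51285858e-01  2.53324923e-01  3.99993765e+02]
 [ 9.84437479e-01 -1.69533496e-01 -4.62735738e-02  3.10786699e+02]
 [-1.07233651e-03  2.57514292e-01 -9.66273895e-01  3.66194836e+02]
 [ 0.00000000e+00  0.00000000e+00  0.00000000e+00  1.00000000e+00]] [[297.37505886   0.         279.15707844]
 [  0.         297.37505886 206.38097747]
 [  0.           0.           1.        ]]
100 255 309 55
110 255 309 55
120 255 309 55
130 255 309 55
140 255 309 55
150 255 309 55
160 255 309 55
170 255 309 55
180 255 309 55
190 255 309 55
200 255 309 55
210 267 291 25
220 267 290 24
230 268 290 23
240 267 291 25
250 268 291 24
260 268 290 23
270 268 290 23
280 268 290 23
290 268 290 23
300 268 291 24
```

View pics/w3.png

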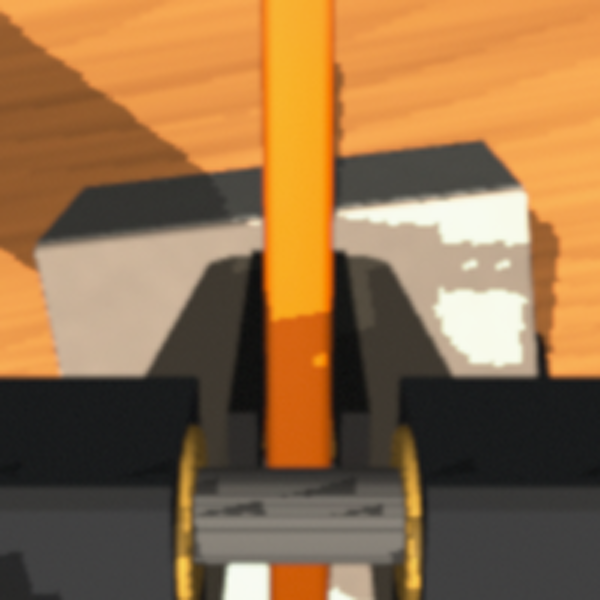

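The bar sits exactly on the camera's centre column (267.5–290.5) and is vertical, so the bar and the tool plane match. I compute the lateral bias.

```bash
python3 -c "
from h import *
i=arm.camera_info('wrist');s=arm.observe();a=1.3943;Y=np.array([np.cos(a),np.sin(a)])
for r in(215,260,300):
  print((at((279,r),s['tool_pos'][2]+25.7,0,i)-s['tool_pos'])[:2]@Y, (at((279,r),78,0,i)-s['tool_pos'])[:2]@Y)
L=np.array([561,283.3]);go([*L,150],1.397)"
```

```text
-0.18006059300969943 -0.4272736373215543
-0.20862859314095014 -0.48387013179341565
-0.2361350536258411 -0.5383635941155291
now [471.5 297.7 195.1] az 1.3934 q7 0.79 t 15.0 F [ 1.3 -0.9 -1. ] grip 0.12802499287140523 
 yaw -0.0011 tx -0.3020 ty 0.0044 tz 0.1502
```

drive_tool --increments '[{"tx":-0.1,"ty":0.002,"tz":0,"yaw":0,"claw":0},{"tx":-0.1,"ty":0.002,"tz":0,"yaw":0,"claw":0},{"tx":-0.1,"ty":0.001,"tz":0,"yaw":-0.001,"claw":0},{"tx":0,"ty":0,"tz":0.1,"yaw":0,"claw":0},{"tx":0,"ty":0,"tz":0.09,"yaw":0,"claw":0},{"tx":0,"ty":0,"tz":0,"yaw":0,"claw":0},{"tx":0,"ty":0,"tz":0,"yaw":0,"claw":0}]'

```text
clock: 15.88
tool_pos: [561.0, 284.4, 139.2]
eef_rot: [0.001, 0.087, 0.996, 0.0]
force: [-0.1, -0.0, -1.1]
gripper_width: 0.122
gripper_force: 60.0
```

```bash
python3 -c "
from h import *
go([561,283.6,125],1.397)
for c in('top','scene'):
  arm.camera(c)
  for n in('lock_slot','key_tip','key'):
    u,p=mk(n,c);print(c,n,u,p)
  print('tip expected',proj([561,283.6,arm.observe()['tool_pos'][2]-38.3],c))
"
```

```text
now [561.  284.4 139.2] az 1.3971 q7 0.92 t 15.88 F [-0.1 -0.  -1.1] grip 0.12222801204724167 
 yaw 0.0000 tx -0.0006 ty -0.0027 tz 0.0475
top lock_slot [155.1 210.3] 0.55
top key_tip [162.2 212.8] 0.8
top key [151.9 209.6] 0.54
tip expected [161.09115045 213.38962074]
scene lock_slot [388.1 204.8] 0.65
scene key_tip [388.2 197.5] 0.54
scene key [142.6 275.5] 0.57
tip expected [388.06632217 197.47697917]
```

drive_tool --increments '[{"tx":0,"ty":-0.0025,"tz":0.04,"yaw":0,"claw":0},{"tx":0,"ty":0,"tz":0.01,"yaw":0,"claw":0},{"tx":0,"ty":0,"tz":0.007,"yaw":0,"claw":0},{"tx":0,"ty":0,"tz":0.007,"yaw":0,"claw":0},{"tx":0,"ty":0,"tz":0,"yaw":0,"claw":0}]'

```text
clock: 16.9
tool_pos: [560.1, 284.2, 118.8]
eef_rot: [-0.0, 0.086, 0.996, -0.0]
force: [0.2, -0.0, -1.1]
gripper_width: 0.125
gripper_force: 60.0
```

```bash
python3 -c "
from h import *
go([561,283.6,117.5],1.397)"
```

```text
now [560.1 284.2 118.8] az 1.3982 q7 0.92 t 16.9 F [ 0.2 -0.  -1.1] grip 0.1254241825383662 
 yaw 0.0004 tx -0.0034 ty -0.0013 tz 0.0043
```

No contact force with the tip at 80.5 mm, so the blade is inside the slot. I turn it clockwise.

drive_tool --increments '[{"tx":-0.002,"ty":0,"tz":0.003,"yaw":0,"claw":0},{"tx":0,"ty":0,"tz":0,"yaw":0.02,"claw":0},{"tx":0,"ty":0,"tz":0,"yaw":0.03,"claw":0},{"tx":0,"ty":0,"tz":0,"yaw":0.04,"claw":0},{"tx":0,"ty":0,"tz":0,"yaw":0.04,"claw":0},{"tx":0,"ty":0,"tz":0,"yaw":0.04,"claw":0},{"tx":0,"ty":0,"tz":0,"yaw":0.04,"claw":0}]'

```text
clock: 17.77
tool_pos: [560.6, 283.8, 118.1]
eef_rot: [0.0, 0.406, 0.914, -0.0]
force: [-0.1, -0.7, -1.2]
gripper_width: 0.128
gripper_force: 60.0
```

```bash
python3 -c "
from h import *
go([561,283.6,117.5],-.057);print(arm.observe()['moment'])"
```

```text
now [560.6 283.8 118.1] az 0.7345 q7 0.35 t 17.77 F [-0.1 -0.7 -1.2] grip 0.12776808488485544 
 yaw 0.2519 tx -0.0005 ty 0.0012 tz 0.0020
[-0.19201137  0.0840157   0.04041107]
```

drive_tool --increments '[{"tx":0,"ty":0,"tz":0,"yaw":0.04,"claw":0},{"tx":0,"ty":0,"tz":0,"yaw":0.04,"claw":0},{"tx":0,"ty":0,"tz":0,"yaw":0.04,"claw":0},{"tx":0,"ty":0,"tz":0,"yaw":0.04,"claw":0},{"tx":0,"ty":0,"tz":0,"yaw":0.04,"claw":0},{"tx":0,"ty":0,"tz":0,"yaw":0.03,"claw":0},{"tx":0,"ty":0,"tz":0,"yaw":0.02,"claw":0},{"tx":0,"ty":0,"tz":0,"yaw":0.015,"claw":0}]'

```text
clock: 18.77
tool_pos: [561.1, 284.0, 118.1]
eef_rot: [0.0, 0.74, 0.673, 0.0]
force: [1.3, -0.2, -1.4]
gripper_width: 0.123
gripper_force: 60.0
```

```bash
python3 -c "
from h import *
go([561,283.6,117.5],-.057);print(arm.observe()['moment'])"
```

```text
now [561.1 284.  118.1] az -0.0955 q7 -0.37 t 18.77 F [ 1.3 -0.2 -1.4] grip 0.12324846558337059 
 yaw -0.0123 tx -0.0014 ty -0.0001 tz 0.0021
[-0.16038399 -0.20067793  0.0775742 ]
```

drive_tool --increments '[{"tx":0,"ty":0,"tz":0,"yaw":0.015,"claw":0},{"tx":0,"ty":0,"tz":0,"yaw":0.015,"claw":0},{"tx":0,"ty":0,"tz":0,"yaw":0.01,"claw":0}]'

```text
clock: 19.15
tool_pos: [561.1, 284.0, 118.1]
eef_rot: [0.0, 0.781, 0.625, 0.0]
force: [1.7, 0.2, -2.5]
gripper_width: 0.125
gripper_force: 60.0
```

```bash
python3 -c "
from h import *
go([561,283.6,117.5],-.2);print(arm.observe()['moment'])"
```

```text
now [561.1 284.  118.1] az -0.2207 q7 -0.47 t 19.15 F [ 1.7  0.2 -2.5] grip 0.12461639110256614 
 yaw -0.0066 tx -0.0015 ty -0.0001 tz 0.0021
[-0.17602998 -0.2978691   0.08282913]
```

drive_tool --increments '[{"tx":0,"ty":0,"tz":0,"yaw":0.01,"claw":0},{"tx":0,"ty":0,"tz":0,"yaw":0.01,"claw":0},{"tx":0,"ty":0,"tz":0,"yaw":0,"claw":0}]'

```text
clock: 19.52
tool_pos: [561.0, 284.0, 118.1]
eef_rot: [0.0, 0.8, 0.601, 0.0]
force: [2.9, -0.9, -1.1]
gripper_width: 0.123
gripper_force: 60.0
```

```bash
python3 -c "
from h import *
go([561,283.6,117.5],-.2);print(arm.observe()['moment'])
a=arm.camera('scene');b=arm.camera('top')
cv2.imwrite('pics/l1.png',np.hstack([cv2.resize(a[150:250,340:440],(400,400),interpolation=2),cv2.resize(b[160:260,110:210],(400,400),interpolation=2)]))"
```

```text
now [561.  284.  118.1] az -0.2824 q7 -0.53 t 19.52 F [ 2.9 -0.9 -1.1] grip 0.12280405618481659 
 yaw -0.0262 tx -0.0014 ty 0.0004 tz 0.0021
[-0.26224477 -0.50222818  0.29831171]
```

View pics/l1.png

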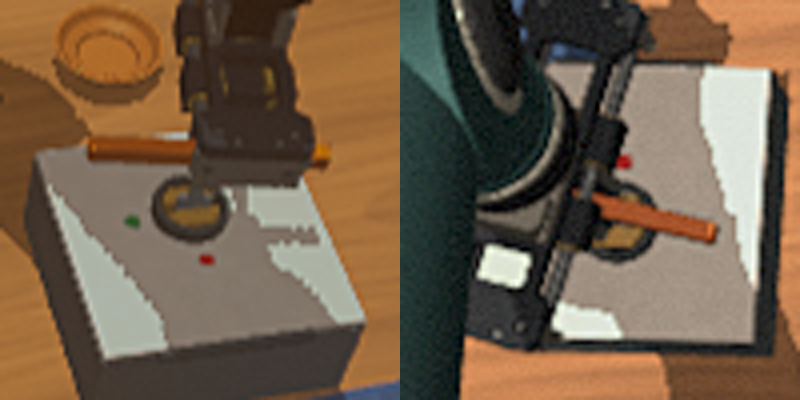

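Mz jumped from 0.08 to 0.30 Nm, and the slot lies across at the green dot, so the stop is reached. I give a small extra push to confirm, then turn back by the play and lift out.

drive_tool --increments '[{"tx":0,"ty":0,"tz":0,"yaw":0.01,"claw":0},{"tx":0,"ty":0,"tz":0,"yaw":0,"claw":0}]'

```text
clock: 19.88
tool_pos: [560.9, 284.0, 118.1]
eef_rot: [0.0, 0.809, 0.588, 0.0]
force: [3.4, -0.4, -1.5]
gripper_width: 0.125
gripper_force: 60.1
```

```bash
python3 -c "
from h import *
go([561,283.6,117.5],-.12);print(arm.observe()['moment'])"
```

```text
now [560.9 284.  118.1] az -0.3142 q7 -0.55 t 19.88 F [ 3.4 -0.4 -1.5] grip 0.12491830794089974 
 yaw -0.0618 tx -0.0014 ty 0.0004 tz 0.0020
[-0.19042377 -0.64498648  0.44259899]
```

drive_tool --increments '[{"tx":0,"ty":0,"tz":0,"yaw":-0.03,"claw":0},{"tx":0,"ty":0,"tz":0,"yaw":-0.03,"claw":0},{"tx":0,"ty":0,"tz":0,"yaw":0,"claw":0},{"tx":0,"ty":0,"tz":-0.02,"yaw":0,"claw":0},{"tx":0,"ty":0,"tz":-0.04,"yaw":0,"claw":0},{"tx":0,"ty":0,"tz":-0.1,"yaw":0,"claw":0},{"tx":0,"ty":0,"tz":-0.12,"yaw":0,"claw":0},{"tx":0,"ty":0,"tz":0,"yaw":0,"claw":0}]'

```text
clock: 20.88
tool_pos: [562.1, 285.0, 205.6]
eef_rot: [0.0, 0.75, 0.661, 0.003]
force: [0.0, -0.4, -1.0]
gripper_width: 0.123
gripper_force: 60.0
```

```bash
python3 -c "
from h import *
go([470,-284,205],-1.768)
i=arm.camera_info('wrist');w=arm.camera('wrist')
a=arm.camera('scene')
print('lock in wrist',proj([561,283.6,86],0,i))
cv2.imwrite('pics/l2.png',np.hstack([cv2.resize(a[150:250,340:440],(400,400),interpolation=2),cv2.resize(w[200:300,180:380],(400,400),interpolation=2)]))"
```

```text
now [562.1 285.  205.6] az -0.126 q7 -0.44 t 20.88 F [ 0.  -0.4 -1. ] grip 0.12266634122031812 
 yaw 0.5227 tx 0.0706 ty 1.9199 tz 0.0020
lock in wrist [277.94645195 203.22465821]
```

View pics/l2.png

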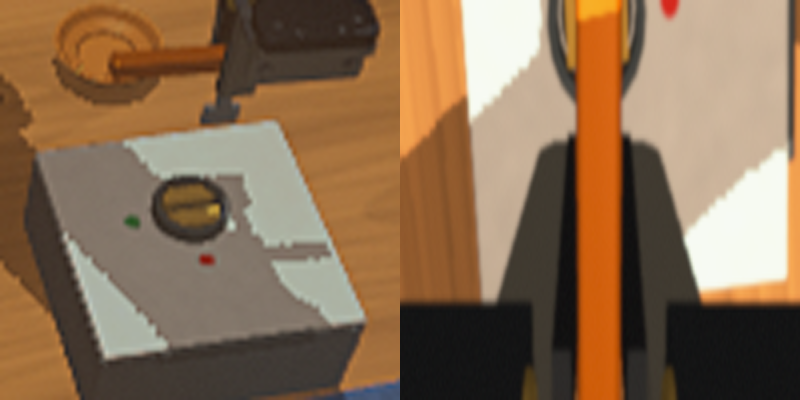

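All 10 views are used. The last one shows the box locked, with the slot across toward the green dot. Next is the switch.

```bash
python3 -c "
from h import *
go([480.3,-272,205],1.374)
arm.camera('top')
for n in('rice_bowl','tea_cup','dish','stick_rest'):
  u,p=mk(n,'top')
  if u is not None: print(n,p,at(u,0,'top').round())
"
```

```text
now [560.  284.2 202. ] az -0.1256 q7 -0.44 t 20.98 F [ 0.5  0.  -1.6] grip 0.11924827845536812 
 yaw -0.4774 tx -0.1019 ty -1.8701 tz -0.0099
rice_bowl 0.79 [ 358. -325.    0.]
tea_cup 0.86 [ 331. -186.    0.]
dish 0.91 [346. 313.   0.]
stick_rest 0.59 [389. 187.   0.]
```

drive_tool --increments '[{"tx":0,"ty":0,"tz":0,"yaw":-0.053,"claw":0},{"tx":0,"ty":0,"tz":0,"yaw":-0.053,"claw":0},{"tx":0,"ty":0,"tz":0,"yaw":-0.053,"claw":0},{"tx":0,"ty":0,"tz":0,"yaw":-0.053,"claw":0},{"tx":0,"ty":0,"tz":0,"yaw":-0.053,"claw":0},{"tx":0,"ty":0,"tz":0,"yaw":-0.053,"claw":0},{"tx":0,"ty":0,"tz":0,"yaw":-0.053,"claw":0},{"tx":0,"ty":0,"tz":0,"yaw":-0.053,"claw":0}]'

```text
clock: 22.22
tool_pos: [560.4, 283.7, 201.1]
eef_rot: [-0.001, 0.179, 0.984, -0.001]
force: [-0.1, -0.1, -1.8]
gripper_width: 0.125
gripper_force: 60.0
```

drive_tool --increments '[{"tx":0,"ty":0,"tz":0,"yaw":-0.053,"claw":0},{"tx":-0.008,"ty":-0.14,"tz":0,"yaw":0,"claw":0},{"tx":-0.008,"ty":-0.14,"tz":0,"yaw":0,"claw":0},{"tx":-0.008,"ty":-0.14,"tz":0,"yaw":0,"claw":0},{"tx":-0.008,"ty":-0.14,"tz":0,"yaw":0,"claw":0},{"tx":-0.008,"ty":-0.14,"tz":0,"yaw":0,"claw":0},{"tx":-0.008,"ty":-0.14,"tz":0,"yaw":0,"claw":0},{"tx":-0.008,"ty":-0.14,"tz":0,"yaw":0,"claw":0}]'

```text
clock: 23.22
tool_pos: [518.8, -9.0, 201.6]
eef_rot: [-0.0, 0.099, 0.995, -0.0]
force: [0.4, 0.7, -1.3]
gripper_width: 0.125
gripper_force: 60.0
```

drive_tool --increments '[{"tx":-0.008,"ty":-0.14,"tz":0,"yaw":0,"claw":0},{"tx":-0.008,"ty":-0.14,"tz":0,"yaw":0,"claw":0},{"tx":-0.008,"ty":-0.14,"tz":0,"yaw":0,"claw":0},{"tx":-0.008,"ty":-0.14,"tz":0,"yaw":0,"claw":0},{"tx":-0.008,"ty":-0.14,"tz":0,"yaw":0,"claw":0},{"tx":0,"ty":0,"tz":0,"yaw":0,"claw":0}]'

```text
clock: 23.98
tool_pos: [488.4, -219.6, 201.7]
eef_rot: [-0.0, 0.102, 0.995, -0.001]
force: [-1.0, -0.4, -1.9]
gripper_width: 0.124
gripper_force: 60.0
```

```bash
python3 -c "
from h import *
go([480.3,-272,94.3],1.374)"
```

```text
now [ 488.4 -219.6  201.7] az 1.3664 q7 1.85 t 23.98 F [-1.  -0.4 -1.9] grip 0.12386420267327707 
 yaw -0.0024 tx -0.0076 ty -0.1766 tz 0.3579
```

drive_tool --increments '[{"tx":-0.004,"ty":-0.09,"tz":0,"yaw":-0.0024,"claw":0},{"tx":-0.004,"ty":-0.087,"tz":0,"yaw":0,"claw":0},{"tx":0,"ty":0,"tz":0.09,"yaw":0,"claw":0},{"tx":0,"ty":0,"tz":0.09,"yaw":0,"claw":0},{"tx":0,"ty":0,"tz":0.09,"yaw":0,"claw":0},{"tx":0,"ty":0,"tz":0.088,"yaw":0,"claw":0},{"tx":0,"ty":0,"tz":0,"yaw":0,"claw":0},{"tx":0,"ty":0,"tz":0,"yaw":0,"claw":0}]'

```text
clock: 24.98
tool_pos: [482.6, -268.1, 95.2]
eef_rot: [0.0, 0.095, 0.996, -0.0]
force: [0.0, 0.4, -1.1]
gripper_width: 0.126
gripper_force: 60.0
```

```bash
python3 -c "
from h import *
go([541.1,-284.1,94.3],1.374)
im=arm.camera('scene');h=cv2.cvtColor(im,cv2.COLOR_BGR2HSV)
b=cv2.inRange(h,(5,150,120),(22,255,255))
s=arm.observe()['tool_pos']
d=np.array([.981,-.196])
for k in(-75,75): print('bar end expected',proj([*(s[:2]+k*d),s[2]+18.7],'scene'))
for c in('scene',):
  for k in arm.masks_of('key',c)[:1]: print(k['p'],k['bbox'])
"
```

```text
now [ 482.6 -268.1   95.2] az 1.3812 q7 2.04 t 24.98 F [ 0.   0.4 -1.1] grip 0.1258330144095066 
 yaw 0.0023 tx -0.2018 ty -0.0141 tz 0.0030
bar end expected [171.30280258 184.69830888]
bar end expected [163.39816663 232.21353811]
0.66 [168.9, 218.2, 12.7, 23.1]
```

drive_tool --increments '[{"tx":0,"ty":-0.014,"tz":0,"yaw":0.0023,"claw":0},{"tx":-0.05,"ty":0,"tz":0,"yaw":0,"claw":0},{"tx":-0.05,"ty":0,"tz":0,"yaw":0,"claw":0},{"tx":-0.05,"ty":0,"tz":0,"yaw":0,"claw":0},{"tx":-0.05,"ty":0,"tz":0,"yaw":0,"claw":0},{"tx":0,"ty":0,"tz":0,"yaw":0,"claw":0}]'

```text
clock: 25.82
tool_pos: [541.3, -284.2, 94.3]
eef_rot: [0.0, 0.098, 0.995, -0.0]
force: [-0.4, -0.0, -1.1]
gripper_width: 0.123
gripper_force: 60.0
```

```bash
python3 -c "
from h import *
go([541.1,-284.1,109.3],1.374);print(arm.observe()['moment'])"
```

```text
now [ 541.3 -284.2   94.3] az 1.3744 q7 2.02 t 25.82 F [-0.4 -0.  -1.1] grip 0.1226684435954472 
 yaw 0.0001 tx 0.0006 ty 0.0003 tz -0.0500
[0.04105741 0.00735913 0.0050114 ]
```

Perfectly placed. I press upward gently.

drive_tool --increments '[{"tx":0,"ty":0,"tz":-0.02,"yaw":0,"claw":0},{"tx":0,"ty":0,"tz":-0.01,"yaw":0,"claw":0},{"tx":0,"ty":0,"tz":-0.008,"yaw":0,"claw":0}]'

```text
clock: 26.2
tool_pos: [539.3, -284.2, 106.1]
eef_rot: [-0.0, 0.099, 0.995, 0.0]
force: [-0.3, -0.5, -3.3]
gripper_width: 0.122
gripper_force: 60.0
```

drive_tool --increments '[{"tx":0,"ty":0,"tz":-0.008,"yaw":0,"claw":0},{"tx":0,"ty":0,"tz":-0.005,"yaw":0,"claw":0},{"tx":0,"ty":0,"tz":0,"yaw":0,"claw":0}]'

```text
clock: 26.58
tool_pos: [539.6, -284.2, 109.8]
eef_rot: [-0.0, 0.099, 0.995, 0.0]
force: [-1.2, 0.3, -3.5]
gripper_width: 0.123
gripper_force: 60.0
```

drive_tool --increments '[{"tx":0,"ty":0,"tz":-0.005,"yaw":0,"claw":0},{"tx":0,"ty":0,"tz":-0.003,"yaw":0,"claw":0},{"tx":0,"ty":0,"tz":0,"yaw":0,"claw":0}]'

```text
clock: 26.95
tool_pos: [539.5, -284.1, 111.4]
eef_rot: [-0.001, 0.099, 0.995, 0.0]
force: [1.7, -2.0, -11.3]
gripper_width: 0.122
gripper_force: 60.0
```

```bash
python3 -c "
from h import *
go([541.1,-284.1,109.3],1.374);print(arm.observe()['moment'])"
```

```text
now [ 539.5 -284.1  111.4] az 1.3733 q7 2.01 t 26.95 F [  1.7  -2.  -11.3] grip 0.12199645307413627 
 yaw -0.0002 tx -0.0053 ty 0.0009 tz 0.0070
[-0.14561059  0.42245724 -0.12093011]
```

The force plateaued at about 2.4 N over roughly 8 mm of travel and then jumped to 10 N, so the switch is fully home. I lower and back out.

drive_tool --increments '[{"tx":0,"ty":0,"tz":0.02,"yaw":0,"claw":0},{"tx":0,"ty":0,"tz":0.035,"yaw":0,"claw":0},{"tx":0.06,"ty":0,"tz":0,"yaw":0,"claw":0},{"tx":0.06,"ty":0,"tz":0,"yaw":0,"claw":0},{"tx":0.06,"ty":0,"tz":0,"yaw":0,"claw":0},{"tx":0.04,"ty":0,"tz":0,"yaw":0,"claw":0},{"tx":0,"ty":0,"tz":-0.1,"yaw":0,"claw":0},{"tx":0,"ty":0,"tz":-0.12,"yaw":0,"claw":0}]'

```text
clock: 27.95
tool_pos: [475.3, -271.2, 162.4]
eef_rot: [-0.0, 0.099, 0.995, 0.0]
force: [0.3, -0.2, -1.7]
gripper_width: 0.126
gripper_force: 60.0
```

drive_tool --increments '[{"tx":0,"ty":0,"tz":-0.12,"yaw":0,"claw":0},{"tx":0,"ty":0.14,"tz":0,"yaw":0,"claw":0},{"tx":0,"ty":0.14,"tz":0,"yaw":0,"claw":0},{"tx":0,"ty":0.14,"tz":0,"yaw":0,"claw":0},{"tx":0,"ty":0.14,"tz":0,"yaw":0,"claw":0},{"tx":0,"ty":0.14,"tz":0,"yaw":0,"claw":0},{"tx":0,"ty":0.14,"tz":0,"yaw":0,"claw":0},{"tx":0,"ty":0,"tz":0,"yaw":0,"claw":0}]'

```text
clock: 28.95
tool_pos: [525.8, -20.1, 198.0]
eef_rot: [0.001, 0.095, 0.995, 0.001]
force: [-0.1, -0.8, -1.3]
gripper_width: 0.125
gripper_force: 60.0
```

```bash
python3 -c "
from h import *
go([469.3,2.5,200],-.2384);
im=arm.camera('wrist');h=cv2.cvtColor(im,cv2.COLOR_BGR2HSV)
b=cv2.inRange(h,(5,150,120),(22,255,255))
"
```

```text
now [525.8 -20.1 198. ] az 1.3799 q7 1.45 t 28.95 F [-0.1 -0.8 -1.3] grip 0.1247307773141724 
 yaw 0.5151 tx 0.0289 ty -0.2007 tz -0.0067
```

Turn back to the rest's heading and return over it.

drive_tool --increments '[{"tx":0,"ty":0,"tz":0,"yaw":0.052,"claw":0},{"tx":0,"ty":0,"tz":0,"yaw":0.052,"claw":0},{"tx":0,"ty":0,"tz":0,"yaw":0.052,"claw":0},{"tx":0,"ty":0,"tz":0,"yaw":0.052,"claw":0},{"tx":0,"ty":0,"tz":0,"yaw":0.052,"claw":0},{"tx":0,"ty":0,"tz":0,"yaw":0.052,"claw":0},{"tx":0,"ty":0,"tz":0,"yaw":0.052,"claw":0},{"tx":0,"ty":0,"tz":0,"yaw":0.052,"claw":0}]'

```text
clock: 30.0
tool_pos: [524.8, -26.0, 198.1]
eef_rot: [0.0, 0.686, 0.727, 0.0]
force: [-0.4, -0.7, -1.6]
gripper_width: 0.122
gripper_force: 60.0
```

drive_tool --increments '[{"tx":0,"ty":0,"tz":0,"yaw":0.052,"claw":0},{"tx":0,"ty":0,"tz":0,"yaw":0.047,"claw":0},{"tx":0.015,"ty":-0.1,"tz":0,"yaw":0,"claw":0},{"tx":0.015,"ty":-0.1,"tz":0,"yaw":0,"claw":0},{"tx":0,"ty":0,"tz":0,"yaw":0,"claw":0},{"tx":0,"ty":0,"tz":0,"yaw":0,"claw":0}]'

```text
clock: 30.75
tool_pos: [469.6, -1.9, 198.3]
eef_rot: [0.001, 0.789, 0.615, 0.001]
force: [0.8, -0.5, -1.5]
gripper_width: 0.125
gripper_force: 60.0
```

```bash
python3 -c "
from h import *
go([469.3,2.5,63.3],-.2384);
im=arm.camera('wrist');h=cv2.cvtColor(im,cv2.COLOR_BGR2HSV)
b=cv2.inRange(h,(5,170,150),(22,255,255))
s=arm.observe()['tool_pos'];a=-.2384;X=np.array([-np.sin(a),np.cos(a)])
for c in('top','scene','wrist'):
  i=arm.camera_info(c); arm.camera(c) if c!='wrist' else 0
  print(c,'exp ends',[proj([*(s[:2]+k*X),s[2]+25],0,i).round(1) for k in(-75,75)],'exp tip',proj([*s[:2],s[2]-38.3],0,i).round(1),mk('key_tip',c),[ (k['p'],k['bbox']) for k in arm.masks_of('key',c)[:1]])
"
```

```text
now [469.6  -1.9 198.3] az -0.2461 q7 -0.17 t 30.75 F [ 0.8 -0.5 -1.5] grip 0.12462406610892923 
 yaw -0.0024 tx 0.0141 ty -0.0044 tz 0.4502
top exp ends [array([318.5, 248.5]), array([247.4, 233.6])] exp tip [282.9 245. ] (None, 0) []
scene exp ends [array([239.5, 155.4]), array([302.4, 156.3])] exp tip [271.4 173.9] (array([272.2, 174.5]), 0.64) []
wrist exp ends [array([282. , 381.3]), array([280.6, 121.7])] exp tip [280.7 228.4] (array([525.4, 129.3]), 0.55) [(0.91, [278.6, 245.1, 24.6, 249.1])]
```

Key sits straight in the grip (tip and end within 1 px of what is expected). I lower it into the rest.

drive_tool --increments '[{"tx":0.014,"ty":-0.004,"tz":0,"yaw":-0.0024,"claw":0},{"tx":0,"ty":0,"tz":0.1,"yaw":0,"claw":0},{"tx":0,"ty":0,"tz":0.1,"yaw":0,"claw":0},{"tx":0,"ty":0,"tz":0.08,"yaw":0,"claw":0},{"tx":0,"ty":0,"tz":0.06,"yaw":0,"claw":0},{"tx":0,"ty":0,"tz":0,"yaw":0,"claw":0}]'

```text
clock: 31.95
tool_pos: [467.6, 3.5, 94.8]
eef_rot: [-0.001, 0.786, 0.619, -0.001]
force: [0.1, 0.6, -0.4]
gripper_width: 0.126
gripper_force: 60.0
```

```bash
python3 -c "
from h import *
go([469.3,2.5,63.8],-.2384)"
```

```text
now [467.6   3.5  94.8] az -0.2367 q7 -0.04 t 31.95 F [ 0.1  0.6 -0.4] grip 0.12561196438877945 
 yaw 0.0006 tx -0.0020 ty 0.0064 tz 0.1033
```

drive_tool --increments '[{"tx":-0.002,"ty":0.006,"tz":0.01,"yaw":0,"claw":0},{"tx":0,"ty":0,"tz":0.03,"yaw":0,"claw":0},{"tx":0,"ty":0,"tz":0.03,"yaw":0,"claw":0},{"tx":0,"ty":0,"tz":0.02,"yaw":0,"claw":0},{"tx":0,"ty":0,"tz":0.01,"yaw":0,"claw":0},{"tx":0,"ty":0,"tz":0.003,"yaw":0,"claw":0},{"tx":0,"ty":0,"tz":0,"yaw":0,"claw":0}]'

```text
clock: 32.83
tool_pos: [470.3, 2.4, 65.0]
eef_rot: [0.0, 0.786, 0.619, 0.0]
force: [0.2, -0.6, -1.6]
gripper_width: 0.124
gripper_force: 60.0
```

```bash
python3 -c "
from h import *
go([469.3,2.5,63.3],-.2384);print(arm.observe()['moment'])"
```

```text
now [470.3   2.4  65. ] az -0.2371 q7 0.01 t 32.83 F [ 0.2 -0.6 -1.6] grip 0.12380478940033908 
 yaw 0.0004 tx -0.0005 ty -0.0032 tz 0.0055
[-0.06281197  0.07709368 -0.0156882 ]
```

drive_tool --increments '[{"tx":0,"ty":-0.003,"tz":0.003,"yaw":0,"claw":0},{"tx":0,"ty":0,"tz":0.002,"yaw":0,"claw":0},{"tx":0,"ty":0,"tz":0,"yaw":0,"claw":0}]' --squeeze 10

```text
clock: 33.2
tool_pos: [469.3, 2.6, 63.4]
eef_rot: [0.0, 0.786, 0.619, 0.0]
force: [0.2, 0.1, -0.8]
gripper_width: 0.131
gripper_force: 10.0
```

drive_tool --increments '[{"tx":0,"ty":0,"tz":0,"yaw":0,"claw":16},{"tx":0,"ty":0,"tz":0,"yaw":0,"claw":25},{"tx":0,"ty":0,"tz":0,"yaw":0,"claw":45},{"tx":0,"ty":0,"tz":0,"yaw":0,"claw":60},{"tx":0,"ty":0,"tz":0,"yaw":0,"claw":60},{"tx":0,"ty":0,"tz":0,"yaw":0,"claw":60}]'

```text
clock: 33.95
tool_pos: [469.3, 2.6, 63.4]
eef_rot: [-0.0, 0.786, 0.619, 0.0]
force: [0.9, -0.1, -0.5]
gripper_width: 0.648
gripper_force: 0.0
```

drive_tool --increments '[{"tx":0,"ty":0,"tz":-0.04,"yaw":0,"claw":60},{"tx":0,"ty":0,"tz":-0.1,"yaw":0,"claw":60},{"tx":0,"ty":0,"tz":-0.12,"yaw":0,"claw":60},{"tx":0,"ty":0,"tz":-0.15,"yaw":0,"claw":60},{"tx":0,"ty":-0.1,"tz":-0.1,"yaw":0,"claw":60},{"tx":0,"ty":0,"tz":0,"yaw":0,"claw":60},{"tx":0,"ty":0,"tz":0,"yaw":0,"claw":60}]'

```text
clock: 34.83
tool_pos: [440.3, 9.8, 216.5]
eef_rot: [0.0, 0.786, 0.619, 0.0]
force: [0.2, -0.1, -0.6]
gripper_width: 0.649
gripper_force: 0.0
```

```bash
python3 -c "
from h import *
np.set_printoptions(precision=1,suppress=True)
go([469.3,2.5,200],-.2384)
for c in('wrist','scene','top'):
  i=arm.camera_info(c);im=arm.camera(c)
  for n,z in(('key',82),('key_tip',25),('rest',0)):
    u,p=mk(n,c)
    if u is not None: print(c,n,round(p,2),u,at(u,z,0,i))
  for k in arm.masks_of('key',c)[:1]:
    ys,xs=np.nonzero(k['mask']);W=np.array([at((u,v),86,0,i)[:2] for u,v in zip(xs,ys)]);print('mask',k['p'],k['bbox'],cv2.minAreaRect(W.astype(np.float32)))
  print('exp ends',[proj([469.5+k*.236,2.4+k*.972,89],0,i) for k in(-75,75)])
  u,p=mk('lock_slot',c);print(c,'lock',u,p)
im=arm.camera('scene')
h=cv2.cvtColor(im,cv2.COLOR_BGR2HSV)[180:215,235:315]
b=cv2.inRange(h,(5,200,150),(22,255,255));ys,xs=np.nonzero(b)
for x in range(0,80,8):
  q=ys[xs==x]; print(x+235, (q.min()+180,q.max()+180) if len(q) else None)
"
```

```text
now [440.3   9.8 216.5] az -0.2368 q7 -0.25 t 34.83 F [ 0.2 -0.1 -0.6] grip 0.6492004697920424 
 yaw 0.0005 tx -0.0007 ty 0.0998 tz 0.0548
wrist key 0.81 [310.3 200.3] [471.7  -0.4  82. ]
wrist key_tip 0.88 [299.7 188.7] [464.8   2.3  25. ]
wrist rest 0.56 [296.9 185.7] [462.6   1.8   0. ]
mask 0.78 [308.0, 194.6, 15.7, 135.3] ((468.990966796875, 2.8255996704101562), (150.49327087402344, 14.418746948242188), 75.92164611816406)
exp ends [array([306.6, 266.3]), array([310.4, 124.5])]
wrist lock None 0
scene key 0.92 [276.  191.7] [464.1  10.   82. ]
scene key_tip 0.66 [275.1 202.4] [453.7   9.1  25. ]
scene rest 0.66 [275.7 212.6] [469.8   7.    0. ]
mask 0.92 [277.4, 197.5, 53.9, 16.0] ((488.52685546875, -0.7906875610351562), (147.3102569580078, 57.30043411254883), 77.42865753173828)
exp ends [array([244.9, 191.6]), array([302.2, 192.4])]
scene lock [388.8 200.9] 0.54
top key_tip 0.62 [174.3 216.1] [568.8 270.3  25. ]
exp ends [array([312.4, 255.5]), array([249.9, 242.4])]
top lock [163.1 215. ] 0.44
235 None
243 None
251 (np.int64(191), np.int64(193))
259 (np.int64(191), np.int64(193))
267 None
275 None
283 None
291 None
299 (np.int64(191), np.int64(193))
307 None
```

```bash
python3 -c "
from plant import arm
print(arm.sign_off())"
```

```text
the job is handed in; nothing more can be done
None
```

I shut the cover, turned the lock to its stop, pressed the switch home, hung the key back in its rest and handed the job in at about 35 s; the switch can't be seen, so it was judged by force alone (about 2.4 N through its travel, then 10 N at the stop).

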